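# Set the bench air regulator to its mark and lock the knob

## Task

The mixing bench's air regulator has been turned down: turn its black knob clockwise until the pointer stands at the raised arrow mark on the collar under it, then pull the knob straight up until it snaps out and stays locked out there. The lock drops in only at one spot close by the mark, so never force it (bear on the lock with less than 20 N): if it will not come up, keep a light pull on it and turn it slowly a little either way until it drops in. Let go of it then, and leave the mixing cup and the paint tin beside the regulator where they stand.

Things in the scene. Friction and masses are not known exactly. Their poses are not given: they have to be found in the camera images.
- regulator: air filter regulator on a steel foot (100 x 92 x 8 mm), fixed: bracket behind, clear bowl, grey metal body at heights 88 to 128 mm with couplings to 62 mm left and 66 mm right of the axis, pressure gauge in front (its needle only follows the knob), black bonnet on top. Origin on the knob's axis at the foot's underside, z up, gauge to -x
- collar: round grey metal collar under the knob, 80 mm across, 18 mm thick, fixed; origin on the knob's axis at its underside, 140 mm above the bench, z up. On top 11 small ticks and, on its -x side, one raised black arrowhead, all 30 degrees apart. The hidden lock ring inside counts as the collar: 12 notches 30 degrees apart, all shifted alike by up to 0.18 rad either way from arrow and ticks
- mark (a point): tip of the arrowhead, 31 mm from the knob's axis, 160 mm above the bench; axes as the collar's
- knob: black fluted knob, axis upright: grip part 45 mm in diameter, 30 mm high, on a skirt 59 mm in diameter, 5 mm high. Origin on the axis at the skirt's underside, 160 mm above the bench when pushed in (top at 195 mm). Turns about z with 0.08 N m of friction; clockwise from above is rotation about -z. At the start it is pushed in, its pointer 0.5 to 1.8 rad counterclockwise of the mark
- pointer (a point): outer end of the pointer, a short white line on the skirt at the knob's -x side, 31 mm from the axis, 5 mm above the knob's origin; axes as the knob's
- grip (a point): on the knob's axis, 28 mm above its origin, a TCP height that leaves the fingertips 4 mm above the skirt. Pulling up: 6 N break the knob loose, 2 mm are free; then its pins bear on the lock ring (gives 1 mm per 10 N) unless they stand in notches (play 0.015 rad either way): there it snaps up to its stop, 8 mm from pushed in, stays out by itself and cannot turn; pushing it down frees it
- mixing_cup: clear empty plastic mixing cup, 73 mm wide, 88 mm high, standing loose to the right of the regulator; origin at the centre of its underside
- base_tin: small paint tin, 68 mm wide, 82 mm high, standing loose to the left of the regulator; origin at the centre of its underside
Things that resemble listed ones, but are neither listed nor needed, are in the scene too. Of the things that look like the regulator, the larger one is meant.

How it is judged:
On the way, in this order (a step that is already met when the one before it is completed fails the run):
1. the pointer is brought to the mark (within 0.26 rad) (horizontal distance between pointer and mark below 0.008 m).
2. the knob is pulled out into its lock (z of knob in the frame of regulator above 0.1665 m), for 0.2 s.
At the end, for the whole second after the job is handed in: the knob stands out at least 6.5 mm above its pushed-in height, at rest, with its pointer within 7 mm (0.225 rad) of the mark's tip seen from above, which only the notch at the mark allows (z of knob in the frame of regulator above 0.1665 m and horizontal distance between pointer and mark below 0.007 m and linear speed of knob below 0.02 m/s); the robot touches nothing.
It fails at once if the lock forced: the knob's pins borne against the lock ring (collar) with more than 20 N (contact force between knob and collar above 20 N).
It fails at once if the mixing cup or the paint tin shifted by more than 20 mm (distance of any of mixing_cup, base_tin from where it was at the start of the episode above 0.02 m).
It also fails if it takes over 72 s, if anything falls off the work surface, if the arm or the gripper's body presses on something with over 40 N, if the wrist force passes 120 N, or if a joint passes its speed limit or range.

## Robot

A 6-joint arm with a two-finger parallel gripper is mounted at the origin on a cart in front of the work surface, level with it; the furniture and walls round the work are solid. World frame = base frame: x ahead of the robot, y to its left, z up, the work surface at z = 0. Lengths are in m, angles in rad, forces in N, time in s.
With the tool pointing down it reaches from about 0.2 to 0.875 m from the base axis. Payload 3.4 kg.
Tool frame: the origin (TCP) lies between the finger pads, 19 mm behind the fingertips; this is the grasp point; z points along the fingers, y is the line along which they close (so a half turn about z gives the same grasp; the last joint's range is limited). The gripper opens to 94 mm and grips with 3 to 60 N. Pads are 16 mm wide; open, the fingers measure 119 mm over their backs; the gripper's body (75 mm by 177 mm) begins 78 mm behind the grasp point.
Start: joints at [1.143, 0.276, 1.505, -0, 1.361, -0.121], TCP at [0.174, 0.548, 0.224] pointing down, gripper open.
Joint ranges: [-2.89, 2.89], [-0.75, 2.08], [0.22, 2.7], [-1.18, 4.32], [0.11, 2.71], [-2.7, 2.7]. Speed limits (rad/s): [2.57, 2.57, 3.14, 3.14, 3.14, 3.14].

## Interface

Orientations are given as a unit quaternion [w, x, y, z].
In Python, from plant import r, gripper_to, inverse_kinematics, vision, models, telemetry gives the robot as it stands. Calls block until the motion is done:
- r.move_to(position, orientation): joint-space move of the TCP to a pose.
- r.move_l(position, rot=None, vel=0.15, guard=None): straight line of the TCP; rot=None keeps the orientation; vel is the mean speed in m/s. With guard (N) it stops when the force on the tool has changed by that much, and returns True; else False.
- r.movej(angles): joint-space move.
- gripper_to(opening, f_grip=None): finger opening in m; f_grip is the grip in N (None keeps the last); returns when the fingers have stopped.
- r.hold(seconds).
- inverse_kinematics(position, orientation): joint angles nearest the present ones, or None.
- vision.snapshot(name): name is "scene" or "top" or "wrist"; returns the picture (480x640x3 uint8, red, green, blue); there is no depth.
- vision.get_calibration(name): a dict with "fx", "fy", "cx", "cy" (pixels), "position" and "orientation" of the camera in the world. Camera axes: x right, y down, z forward; pixel columns grow to the right and rows downward; lengths in m; the calibration is good to about 2 mm. A picture is of the moment at which its call begins: read the wrist's pose just before it. get_calibration takes no time and is no camera call; for the wrist camera it gives the pose at the moment of the call.
A pose or a line that the arm cannot do raises r.PlanningError and nothing moves.
- r.sign_off(): hands the job in; it is judged then, once.
Trained networks look in the newest picture that a camera, given by its name, has taken for a name from the list of things; names that differ only in an ending like _2 or _b are one class to them, and where a whole thing is asked for, a point or a joint stands for the part that bears it (a point fixed in the world has none). Each returns a list of dicts, best first, with "score" (0 to 1); they miss things now and then, are a little off and sometimes report something else, mostly with a low value. They report only what shows in the picture. A call takes as long as a camera call. They do not tell look-alikes from the thing itself.
- models.boxes_of(thing, camera): "at" ([x, y, z] in m, in world coordinates, good to about 4 mm: the middle of the surface that is visible of it).
- models.regions_of(thing, camera): "pixels" (480x640 bool, what is visible of it).
- models.mark_of(thing, camera): "at" ([x, y, z] in m, in world coordinates, good to about 4 mm: a listed point, or the origin of a listed thing).
Readings, each from a call of its own:
- telemetry.current_t(): time.
- telemetry.current_joints(): joint angles.
- telemetry.current_dq(): joint speeds.
- telemetry.current_joint_efforts(): joint torques, N m.
- telemetry.current_ee_pos(): TCP position.
- telemetry.current_tool_rot(): TCP orientation.
- telemetry.current_wrist_force(): force on the tool from outside, world axes, zero at the start.
- telemetry.current_torque(): the same for the moment, N m.
- telemetry.current_opening(): finger opening in m.
- telemetry.current_finger_force(): force on a finger pad.
Only numpy, scipy, OpenCV 4.12 (cv2) and the standard library are available. Lean on these libraries where they do the work, as an engineer would, in place of code of your own. Each camera call takes 0.05 s, during which the arm holds its last target. There are 200 camera calls.

## Working session

There is one attempt and no reset: what is moved stays moved. The work goes in short steps, each a Python script; the robot and the scene stay as the last script left them, time stands still between calls to the robot, and variables do not carry over. Pictures are saved under pics/ and viewed, at most 10 in all, crops included, and the job is handed in when it is done.

```bash
mkdir -p pics; ls; python3 - <<'E'
from plant import r, vision, models, telemetry
import cv2,numpy as np
ims=[]
for c in ("scene","top"):
    im=vision.snapshot(c); cv2.imwrite(f"pics/{c}0.png",im[:,:,::-1])
    for t in ("knob","collar","regulator","mixing_cup","base_tin","mark","pointer"):
        for d in models.mark_of(t,c)[:3]: print(c,t,np.round(d["at"],3),round(d["score"],2))
print(telemetry.current_t(), vision.get_calibration("wrist"))
print({c:vision.get_calibration(c) for c in("scene","top")}, telemetry.current_tool_rot())
E
```

```text
pics
scene knob [ 0.512 -0.149  0.11 ] 0.92
scene knob [0.484 0.104 0.162] 0.81
scene collar [0.481 0.105 0.145] 0.85
scene regulator [ 0.508 -0.152 -0.002] 0.96
scene regulator [ 0.479  0.103 -0.   ] 0.77
scene regulator [0.483 0.106 0.162] 0.29
scene mixing_cup [ 0.518 -0.037 -0.001] 0.78
scene base_tin [0.478 0.224 0.006] 0.85
scene base_tin [0.478 0.104 0.001] 0.56
scene mark [0.449 0.11  0.16 ] 0.69
scene mark [ 0.521 -0.035 -0.001] 0.27
scene pointer [0.474 0.073 0.163] 0.93
top knob [0.479 0.105 0.164] 0.75
top knob [ 0.512 -0.148  0.113] 0.66
top collar [0.48  0.103 0.139] 0.8
top regulator [0.481 0.102 0.005] 0.8
top regulator [ 0.514 -0.155 -0.003] 0.74
top mixing_cup [ 0.517 -0.033 -0.002] 0.69
top mixing_cup [0.484 0.103 0.001] 0.16
top base_tin [0.48  0.227 0.001] 0.77
top mark [0.447 0.108 0.164] 0.63
top pointer [0.47  0.074 0.163] 0.79
top pointer [ 0.488 -0.152  0.116] 0.66
0.8 {'fx': 421.4535791507144, 'fy': 421.4535791507144, 'cx': 320.1190456140045, 'cy': 239.1294270912216, 'position': array([0.09631873, 0.57331618, 0.38600241]), 'orientation': array([0.1139378 , 0.79856091, 0.58509663, 0.08354989])}
{'scene': {'fx': 488.47796354914067, 'fy': 488.47796354914067, 'cx': 314.2841157184474, 'cy': 237.37554018678966, 'position': array([0.27539785, 0.49277533, 0.82730653]), 'orientation': array([ 0.05986321, -0.21272346,  0.93123282, -0.28977676])}, 'top': {'fx': 551.3754175869549, 'fy': 551.3754175869549, 'cx': 324.7597111294582, 'cy': 244.65348243689195, 'position': array([0.40403356, 0.02766986, 1.00534775]), 'orientation': array([ 0.0294522 , -0.70258713,  0.71059456, -0.02364854])}} [1.58101714e-05 1.52794645e-01 9.88257960e-01 2.73867903e-05]
```

View pics/scene0.png

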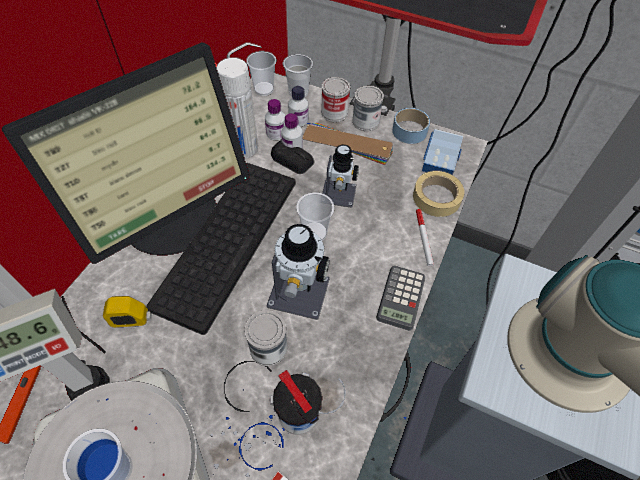

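```bash
python3 - <<'E'
import cv2
im=cv2.imread("pics/top0.png"); cv2.imwrite("pics/top0c.png",cv2.resize(im[100:340,120:520],(800,480),interpolation=cv2.INTER_CUBIC))
E
```

```text
(no output)
```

View pics/top0c.png

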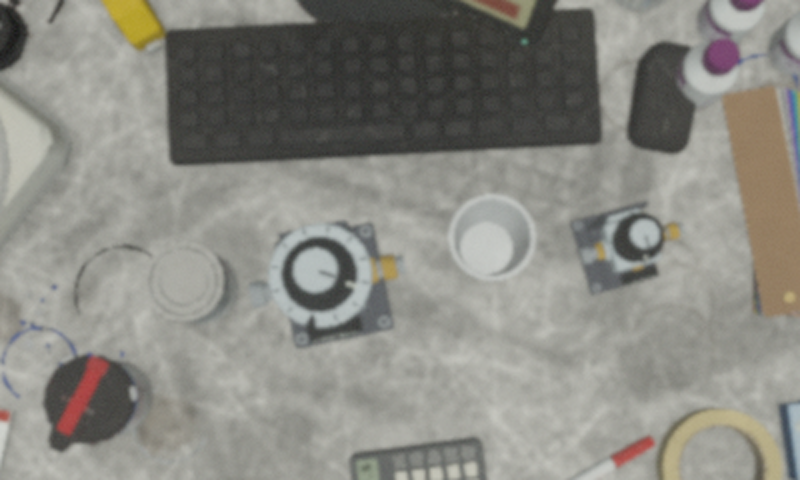

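The scene picture shows two look-alikes. The larger regulator has its knob at px (299,242), and the smaller one is at (342,160). The nets put the large knob at about (0.481, 0.104, 0.162) and the small one at z 0.11. The top crop agrees: the large collar is at (320,272) with its arrow at (312,325) and its pointer towards (360,285). The pointer therefore needs about 1.4 rad clockwise. I choose the large one and will check it close up with the wrist camera.

```bash
cat > h.py <<'E'
from plant import r, gripper_to, inverse_kinematics, vision, models, telemetry as T
import cv2, numpy as np
def down(a): return [0,np.cos(a/2),np.sin(a/2),0]
def wrist(name):
    im=vision.snapshot("wrist"); cv2.imwrite(f"pics/{name}.png",im[:,:,::-1])
    for t in ("knob","collar","mark","pointer"):
        for d in models.mark_of(t,"wrist")[:2]: print(t,np.round(d["at"],4),round(d["score"],2))
E
python3 - <<'E'
from h import *
r.move_to([0.481,0.104,0.31],down(2.53))
print(T.current_joints(),T.current_ee_pos(),T.current_t())
wrist("w1")
E
```

```text
[ 7.26706847e-02  1.10875656e-01  1.50960206e+00  4.34572425e-04
  1.52138659e+00 -8.87678274e-01] [0.48081901 0.10474843 0.30986073] 2.775
knob [0.481  0.1037 0.1595] 0.79
knob [ 0.5103 -0.1519  0.1119] 0.65
mark [0.452  0.1072 0.1631] 0.66
pointer [ 0.4919 -0.1543  0.1192] 0.71
pointer [0.4696 0.0761 0.1622] 0.69
```

View pics/w1.png

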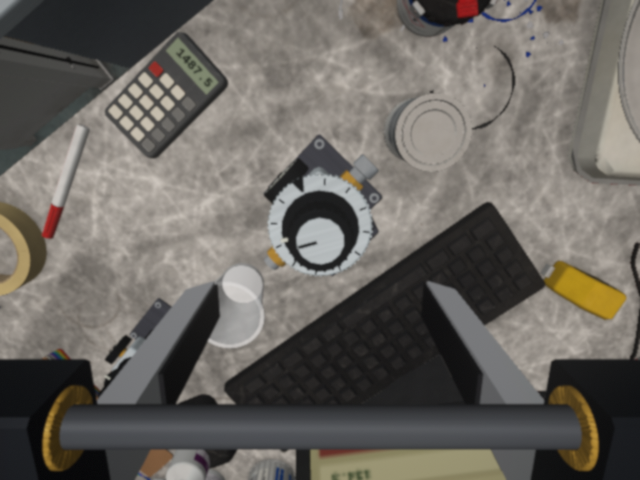

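Close-up: this is the larger regulator, with its collar at (320,224), arrow at (297,183) and white pointer near (281,242). The cup and tin are clear of the fingers' path. Averaged, the pointer is about 1.3–1.38 rad counterclockwise of the mark. I'll grip it and turn 1.3 first, checking the force.

```bash
python3 - <<'E'
from h import *
r.move_l([0.481,0.104,0.188],vel=0.08,guard=8)
print(T.current_ee_pos(),T.current_wrist_force())
gripper_to(0.03,25)
print(T.current_opening(),T.current_wrist_force(),T.current_finger_force())
q=np.array(T.current_joints())
for k in range(1,6):
    p=q.copy(); p[5]+=1.3*k/5; r.movej(p)
print(T.current_ee_pos(),np.round(T.current_wrist_force(),1),np.round(T.current_torque(),3),T.current_joints()[5],T.current_t())
wrist("w2")
im=vision.snapshot("top"); cv2.imwrite("pics/top2.png",cv2.resize(im[180:290,220:340],(800,733)[::1],interpolation=2)[:600,:,::-1])
for t in ("mark","pointer"):
    for d in models.mark_of(t,"scene")[:0]: pass
im=vision.snapshot("scene"); cv2.imwrite("pics/scene2.png",cv2.resize(im[190:310,240:360],(600,600),interpolation=2)[:,:,::-1])
for c in("top","scene"):
  for t in ("mark","pointer"):
    for d in models.mark_of(t,c)[:2]: print(c,t,np.round(d["at"],4),round(d["score"],2))
E
```

```text
[0.48137158 0.10404331 0.18847984] [-0.36169785 -0.77925303  0.91015457]
0.044480578169476516 [-0.43310421  0.69549934 -0.29897565] 25.000017285346985
[0.48031033 0.10401209 0.18799577] [-3.7 -1.6  4.3] [-0.433  0.95  -0.047] 0.4069902264542467 7.3083
knob [0.4786 0.104  0.1592] 0.62
pointer [0.4503 0.1084 0.1677] 0.75
top pointer [ 0.4891 -0.1531  0.1161] 0.6
scene mark [0.4486 0.1092 0.1616] 0.93
scene pointer [0.4514 0.1037 0.158 ] 0.93
scene pointer [ 0.4863 -0.16    0.1162] 0.57
```

View pics/w2.png

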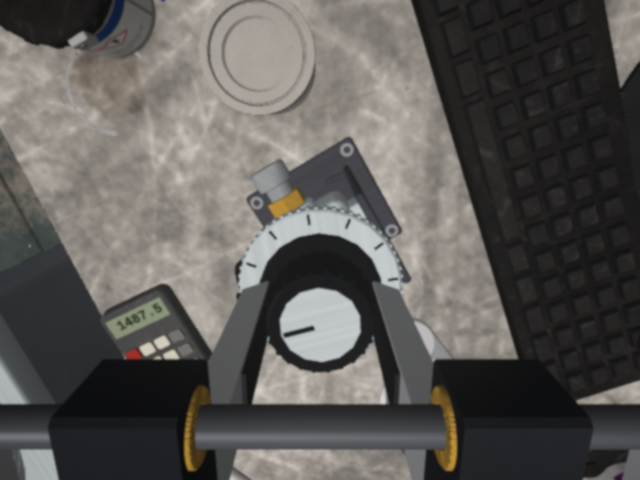

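The wrist view shows the grip is held and the cap's line unchanged relative to the fingers, (285,333) to (313,328), so nothing slipped. Ticks show at (273,234), (309,219), (348,223) and (378,244). I'll check the scene crop and work out the offset.

View pics/scene2.png

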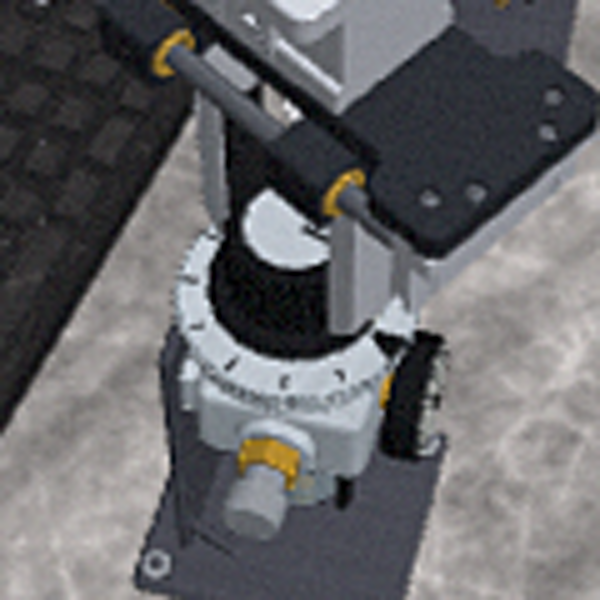

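```bash
python3 - <<'E'
from h import *
from scipy.spatial.transform import Rotation as R
c=vision.get_calibration("wrist"); w=c["orientation"]; M=R.from_quat([*w[1:],w[0]]).as_matrix()
def ray(u,v,z):
    d=M@[(u-c["cx"])/c["fx"],(v-c["cy"])/c["fy"],1]; return c["position"]+d*(z-c["position"][2])/d[2]
o=np.array([0.481,0.104])
for p in [(250,265),(273,234),(309,219),(348,223),(378,244),(392,278)]:
    x=ray(*p,0.158)[:2]-o; print(p,np.round(x,4),np.linalg.norm(x).round(4),np.degrees(np.arctan2(x[1],x[0])).round(1))
a=ray(285,333,.195);b=ray(313,328,.195);print(a,b,ray(320,326,.195),np.degrees(np.arctan2(*(a-b)[[1,0]])))
E
```

```text
(250, 265) [-0.0279  0.0238] 0.0366 139.5
(273, 234) [-0.0118  0.0346] 0.0365 108.8
(309, 219) [0.0067 0.0358] 0.0364 79.4
(348, 223) [0.0233 0.028 ] 0.0364 50.2
(378, 244) [0.0335 0.0135] 0.0361 21.9
(392, 278) [ 0.0349 -0.0053] 0.0353 -8.6
[0.4662025  0.10604335 0.195     ] [0.47776424 0.10440415 0.195     ] [0.48075288 0.10431534 0.195     ] 171.93048795329756
```

Ticks at about 20° (mod 30) put the mark at about 170°, and the cap's line is at about 172°, so the pointer is at the mark. Next is a light pull in small steps.

```bash
cat >> h.py <<'E'
def st(): return np.r_[T.current_ee_pos()[2]*1000, T.current_wrist_force()[2], T.current_torque(), T.current_joints()[5]].round(3)
E
python3 - <<'E'
from h import *
p=np.array(T.current_ee_pos()); p[2]=0.188
f0=T.current_wrist_force()[2]
for k in range(1,9):
    p[2]+=0.0004; r.move_l(p,vel=0.01); r.hold(0.05)
    print(st())
    if T.current_wrist_force()[2]-f0<-11 : break
    if k>5 and T.current_wrist_force()[2]<-5: break
print(T.current_t())
E
```

```text
[ 1.88016e+02 -2.47000e-01 -4.02000e-01  5.90000e-01  4.50000e-02
  4.11000e-01]
[ 1.8811e+02 -6.5350e+00 -4.2100e-01  3.8100e-01  7.5000e-02  4.1200e-01]
8.5583
```

```bash
python3 - <<'E'
from h import *
p=np.array(T.current_ee_pos()); z=0.1888
for k in range(12):
    z+=0.0003; p[2]=z; r.move_l(p,vel=0.01); r.hold(0.05)
    s=st(); print(round(z*1000,2),s)
    if s[1]<-7.5 : break
print(T.current_t())
E
```

```text
189.1 [ 1.88807e+02 -7.88400e+00 -3.51000e-01  2.69000e-01  6.00000e-02
  4.12000e-01]
8.8583
```

```bash
python3 - <<'E'
from h import *
p=np.array(T.current_ee_pos()); z=0.1891
for k in range(14):
    z+=0.0003; p[2]=z; r.move_l(p,vel=0.01); r.hold(0.05)
    s=st(); print(round(z*1000,2),s)
    if s[1]<-11 or (s[0]>190.3 and s[1]<-9): break
print(T.current_t(),T.current_opening())
E
```

```text
189.4 [ 1.89757e+02 -3.25500e+00 -3.70000e-01  5.93000e-01  1.90000e-02
  4.12000e-01]
189.7 [ 1.89779e+02 -3.65100e+00 -4.11000e-01  5.05000e-01  1.00000e-01
  4.12000e-01]
190.0 [ 1.89987e+02 -4.44600e+00 -4.22000e-01  4.49000e-01  1.50000e-02
  4.12000e-01]
190.3 [ 1.90224e+02 -5.75500e+00 -4.29000e-01  3.85000e-01  7.00000e-02
  4.12000e-01]
190.6 [ 1.905e+02 -6.388e+00 -4.660e-01  3.530e-01  1.020e-01  4.120e-01]
190.9 [ 1.90823e+02 -6.65200e+00 -5.05000e-01  3.57000e-01  5.90000e-02
  4.12000e-01]
191.2 [ 1.91072e+02 -6.77600e+00 -4.21000e-01  2.14000e-01  7.50000e-02
  4.12000e-01]
191.5 [ 1.9134e+02 -1.0547e+01 -4.2000e-01  2.3400e-01  9.5000e-02  4.1200e-01]
11.2583 0.04462587851147635
```

```bash
cat > s.py <<'E'
from h import *
import sys
z=float(sys.argv[1]); a0=float(sys.argv[2]) if len(sys.argv)>2 else None
p=np.array([0.4803,0.104,z]); j=T.current_joints()
w=T.current_tool_rot(); a=2*np.arctan2(w[2],w[1]); print("a",a)
offs=np.r_[np.arange(0,-.21,-.01),np.arange(-.2,.22,.01)]
zz=T.current_ee_pos()[2]; ref=T.current_wrist_force()[2]
for i,o in enumerate(offs):
    r.movej(inverse_kinematics(p,down(a+o)))
    s=st(); 
    if i%4==0: print(round(o,3),s)
    if s[1]<-15: p[2]-=0.0003
    elif s[1]>-6:
        r.hold(.05); s=st(); print("drop?",round(o,3),s)
        if s[1]>-4 or s[0]>192.5: break
        p[2]+=0.0003
print(p[2],st(),T.current_t())
E
python3 s.py 0.1915
```

```text
a 1.2299847773185821
0.0 [ 1.91404e+02 -1.07600e+01 -3.84000e-01  2.60000e-01  3.40000e-02
  4.12000e-01]
-0.04 [ 1.91482e+02 -8.34100e+00 -4.33000e-01  3.31000e-01  9.30000e-02
  4.53000e-01]
-0.08 [ 1.9145e+02 -8.8760e+00 -3.5400e-01  6.1900e-01  1.4200e-01  4.9200e-01]
-0.12 [ 1.91546e+02 -8.95200e+00 -3.14000e-01  7.47000e-01  5.60000e-02
  5.33000e-01]
drop? -0.14 [ 1.92119e+02 -1.99800e+00 -2.78000e-01  1.15400e+00 -7.80000e-02
  5.53000e-01]
0.1915 [ 1.92119e+02 -1.99800e+00 -2.78000e-01  1.15400e+00 -7.80000e-02
  5.53000e-01] 15.0583
```

It dropped in at −0.14 rad. Now I lift to the stop, watching the force.

```bash
python3 - <<'E'
from h import *
p=np.array(T.current_ee_pos()); z=0.1915
for k in range(20):
    z+=0.0005; p[2]=z; r.move_l(p,vel=0.01); r.hold(0.03)
    s=st(); print(round(z*1000,2),s[:2])
    if s[1]<-11: break
print(T.current_t(),T.current_opening())
E
```

```text
192.0 [192.896  -0.588]
192.5 [193.125  -1.586]
193.0 [193.239  -1.274]
193.5 [193.372  -4.337]
194.0 [194.488  -1.532]
194.5 [195.081  -0.242]
195.0 [195.332  -1.733]
195.5 [195.76   -2.246]
196.0 [196.225  -1.324]
196.5 [196.522  -2.208]
197.0 [196.749  -6.342]
197.5 [197.071  -8.967]
198.0 [197.519 -11.704]
18.7417 0.04476264519879627
```

```bash
python3 - <<'E'
from h import *
p=np.array(T.current_ee_pos()); p[2]=0.1969; r.move_l(p,vel=0.01); r.hold(.1); print(st())
gripper_to(0.09); r.hold(.1)
p[2]=0.30; r.move_l(p,vel=0.08); r.hold(.3)
print(st(),T.current_t()); wrist("w3")
im=cv2.imread("pics/w3.png"); cv2.imwrite("pics/w3c.png",cv2.resize(im[110:330,200:440],(720,660))[:600])
vision.snapshot("scene")
for t in("knob","pointer","mark","mixing_cup","base_tin"):
  for d in models.mark_of(t,"scene")[:2]: print(t,np.round(d["at"],4),round(d["score"],2))
E
```

```text
[ 1.97076e+02 -8.88200e+00 -3.19000e-01  8.16000e-01 -1.08000e-01
  5.52000e-01]
[ 2.99801e+02  7.08000e-01 -4.30000e-02  6.90000e-02 -1.50000e-02
  5.52000e-01] 21.7917
knob [0.479  0.1055 0.1645] 0.68
mark [0.4534 0.1083 0.1597] 0.64
pointer [0.4525 0.1127 0.1727] 0.74
knob [0.4845 0.106  0.1695] 0.87
pointer [0.453  0.112  0.1671] 0.89
mark [0.4472 0.1091 0.1618] 0.58
mixing_cup [ 0.5181 -0.0379 -0.0008] 0.63
base_tin [0.4792 0.2294 0.0043] 0.73
```

View pics/w3c.png

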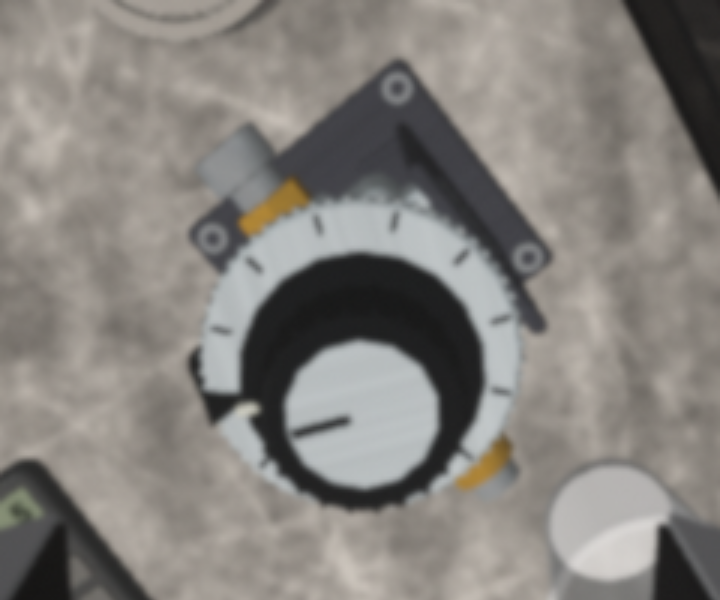

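The close crop shows the white pointer (245,410) right at the arrow tip (230,404). The nets put the knob at about z 0.165–0.170 (pushed in is 0.160), and the lift stopped hard after about 8 mm. The cup and tin have not moved beyond measurement noise, and the gripper is clear.

```bash
python3 -c "
from h import *
print(r.sign_off())"
```

```text
the job is handed in; nothing more can be done
None
```

I turned the knob to the arrow mark, and it dropped into the lock about 0.14 rad further clockwise. It is now pulled out to its stop and released, with the cup and tin where they stood, and the job is handed in; the judge's verdict was not shown.

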